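# Dispense one desiccant capsule into the finds dish

## Task

The dark lump in the white foam dish must be stored dry: press the blue plunger of the capsule dispenser all the way down once and let it spring back up, so that a single desiccant capsule comes out onto the dark metal deck in front of the tube. Then nudge that capsule sideways with a fingertip, along the deck and over its edge, so that it drops into the dish. Only push, never lift or carry anything; keep the other capsules in the tube and leave everything else where it stands.

Things in the scene. Friction and masses are not known exactly. Their poses are not given: they have to be found in the camera images.
- dispenser: Bench-top capsule dispenser, fixed, 172 x 72 mm in plan. Origin on the table under the axis of its clear tube; x points from the outfeed to the plunger, z up. Its dark grey metal deck, top 34 mm above the table, spans x -70 to +102 and y -36 to +36 mm. Behind the tube, at x 49 to 67 mm, two crank brackets at y = +-22.5 mm reach 90 mm high.
- outfeed (a point): Point on the deck (34 mm above the table) where the capsule comes to lie, 46 mm in front of the tube axis. Here, from x = -68 to -23 mm of the dispenser, the deck is bare and open over both side edges (y = +36 and -36 mm); a lip 4 mm high closes its front at x = -70 mm.
- magazine (a point): Point on the deck on the axis of the upright clear tube that holds the capsules. The tube is 37 mm wide outside (44 mm at its foot flange and rim) and its mouth is 93 mm above the table.
- plunger (a joint): Travel of the spring plunger in m: 0 up at rest, 0.024 fully down. It moves straight down, takes about 4 N to start and 8 N fully down (a little more when pressed fast), and springs back when released. Through the bell crank it drives the black shuttle forward twice as far, which pushes the lowest capsule out under the tube.
- knob_top (a point): Centre of the top of the blue plunger knob (31 mm across), 75 mm behind the tube axis; 122 mm above the table at rest, 98 mm when fully pressed.
- capsule_1: Lowest desiccant capsule in the tube, the one that comes out: a white plastic disc 30 mm across and 12 mm high with an orange window on top, 14 g. Origin at the centre of its underside, z its axis. After a full press it lies on the deck about 46 mm in front of the tube axis (at x about -0.046 in the dispenser's frame).
- capsule_2: Second capsule, same make, stacked on the first; it drops to the deck inside the tube when the plunger returns. Stays in the tube.
- capsule_3: Third capsule, same make. Stays in the tube.
- capsule_4: Fourth capsule, same make. Stays in the tube.
- dish: White foam dish, loose, 132 (its x) x 182 (its y) mm and 24 mm high, floor about 5 mm thick, sloping sides. Origin at the centre of its underside. It lies beside the deck, on its left or its right, one long rim tucked a few mm under the deck's side edge.
- dark_lump: Dark grey lump, 37 x 48 x 27 mm, lying in the dish at the end away from the robot. Origin at its underside.
- tape_roll: Roll of pale green tape lying flat on the other side of the dispenser, 119 mm across, 25 mm high. Bystander. Origin at the centre of its underside.
- white_can: White film canister with grey lid, 34 mm across, 51 mm high, standing beside the plunger, some 90 mm to its right. Bystander. Origin at the centre of its underside.
- jar: Clear jar with red lid, 65 mm across, 99 mm high, standing beside the plunger, some 90 mm to its left. Bystander. Origin at the centre of its underside.
Not all that is in view belongs to the job. There is more than one size of the dish; the one meant has the size given above.

How it is judged:
By the outcome, as a careful person would: the job done as asked, in the order asked, and still so for the second after the job is handed in, with the robot touching nothing.
It also fails if it takes over 48 s, if anything falls off the work surface, if the arm or the gripper's body presses on something with over 40 N, if the wrist force passes 120 N, or if a joint passes its speed limit or range.

## Robot

A 6-joint arm with a two-finger parallel gripper is mounted at the origin on the work surface; the furniture and walls round the work are solid. World frame = base frame: x ahead of the robot, y to its left, z up, the work surface at z = 0. Lengths are in m, angles in degrees, forces in N, time in s.
With the tool pointing down it reaches from about 0.3 to 0.75 m from the base axis. Payload 8.5 kg.
Tool frame: the origin (TCP) lies midway between the tips of the shut fingers; the grasp point (between the pads) lies env.tcp_to_grasp behind it (env.tcp_to_grasp is the distance from the TCP to the grasp point, in m); z points along the fingers, y is the line along which they close (so a half turn about z gives the same grasp; the last joint's range is limited). The gripper opens to 85 mm and grips with 20 to 120 N. Pads are 22 mm wide; open, the fingers measure 114 mm over their backs; the gripper's body (76 mm by 85 mm) begins 54 mm behind the grasp point. The pads swing forward as they close: fully open they stand 13 mm farther back than shut.
Start: joints at [-80.059, 21.807, 74.336, -0, 83.858, -12.336], TCP at [0.208, -0.509, 0.231] pointing down, gripper open.
Joint ranges: [-178.18, 178.18], [-50.72, 133.34], [12.68, 142.11], [-81.47, 261.47], [9.98, 163.14], [-165.26, 165.26]. Speed limits (degrees/s): [136.94, 136.94, 180, 180, 180, 180].

## Interface

Orientations are given as a 3x3 rotation matrix whose columns are the frame's x, y, z axes.
In Python, from rig import observe, optics, job, env gives the robot as it stands. The module is installed in compiled form; this text tells all that it offers.
- The arm moves only by the shell command python3 -m jog 'ROWS' [FORCE]. ROWS is JSON, a list of rows, each a list of 7 numbers: the turn, a rotation vector about the tool's x, y, z in rad, then the shift along the tool's x, y, z in m, then the opening in per cent of the stroke, from 0 (shut) to 100 (fully open). A call has 1 to 10 rows; each row shifts and turns the commanded pose from where the row before left it, along the tool's axes as they then stand; what a row does not reach is not made up. A row lasts 1/8 s, in which the tool goes at most 62.5 mm and 10.7 degrees, less where a joint would pass 70% of its speed; a pose out of reach is approached as far as the arm can. A call is refused whole if a number of a shift passes 0.0625 or a number of a turn 0.188, either way. A call with a gripper value outside its range is refused whole. The fingers move at their own pace and stop on an object; FORCE is the grip in N (left out, the last holds). Time passes only in rows, so rows that do not move let the fingers close. It gives the time, the measured TCP pose, the force, the opening and the grip force at its end, in the units of the state.
- observe(): the state, without advancing time (a new reading comes with each control period).
- optics.get_image(name): name is "side" or "top"; returns a dict with "pixels" (420x560x3 uint8, red, green, blue), "mtx" (3x3 intrinsics, pixels), "rvec" (rotation vector, rad) and "tvec" (3), from world to camera coordinates, as OpenCV has them. Camera axes: x right, y down, z forward; pixel columns grow to the right and rows downward; lengths in m; the calibration is good to about 2 mm. A picture is of the moment at which its call begins. There is no depth.
- job.close_job(): hands the job in; it is judged then, once.
The state is a dict: "time_s": time; "q": joint angles; "qvel": joint speeds; "joint_efforts": joint torques, N m; "position": TCP position; "tool_rot": TCP orientation; "ft_force": force on the tool from outside, world axes, zero at the start; "wrist_torque": the same for the moment, N m; "grip_width": finger opening in m; "gripper_force": force on a finger pad.
Only numpy, scipy, OpenCV 4.12 (cv2) and the standard library are available. Lean on these libraries where they do the work, as an engineer would, in place of code of your own. Each camera call takes 0.05 s, during which the arm holds its last target. There are 200 camera calls.

## Working session

There is one attempt and no reset: what is moved stays moved. The work goes in short steps, Python scripts to look and compute and a shell command to move; the robot and the scene stay as the last step left them, time stands still between calls to the robot, and variables do not carry over. Pictures are saved under pics/ and viewed, at most 10 in all, crops included, and the job is handed in when it is done.

```bash
mkdir -p pics; python3 - <<'E'
from rig import observe, optics, env
import cv2
for n in("top","side"):
    d=optics.get_image(n); cv2.imwrite(f"pics/{n}0.png",d["pixels"][:,:,::-1]); print(n,d["mtx"].tolist(),d["rvec"],d["tvec"])
s=observe(); print(s["time_s"],s["position"],s["tool_rot"],s["ft_force"],env.tcp_to_grasp)
E
```

```text
top [[477.5383285106669, 0.0, 275.7660637259786], [0.0, 477.5383285106669, 211.9710145767053], [0.0, 0.0, 1.0]] [ 2.0563272  -2.16280576  0.24093528] [-0.02507912  0.57645555  0.93141302]
side [[434.9942965036271, 0.0, 281.668369945803], [0.0, 434.9942965036271, 205.33048051248755], [0.0, 0.0, 1.0]] [ 0.79682911 -2.33050784  1.36735496] [0.43931555 0.2681198  0.64521832]
0.1 [ 0.20844448 -0.50868872  0.23077525] [[ 9.25366112e-01  3.79074555e-01 -2.03776648e-04]
 [ 3.79074489e-01 -9.25365254e-01  1.29531100e-03]
 [ 3.02451609e-04 -1.27588343e-03 -9.99999140e-01]] [ 0.09427483 -0.09062193  0.65668374] 0.0187
```

View pics/top0.png

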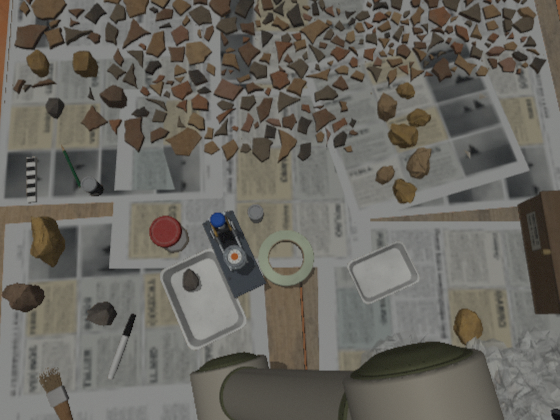

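View pics/side0.png

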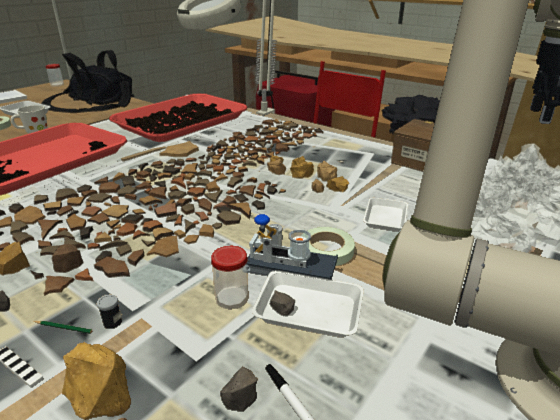

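The top view shows the blue knob near (218,219), the tube's orange window near (235,257), the dark deck running towards (250,285), and the dish on its left, centred at (202,298). The side view shows the knob at (262,219) and the tube at (299,240).

```bash
cat > h.py <<'E'
import numpy as np, cv2
from rig import observe, optics
def ray(d,uv):
    R=cv2.Rodrigues(d["rvec"])[0]; C=-R.T@np.ravel(d["tvec"])
    p=cv2.undistortPoints(np.array([[uv]],float),d["mtx"],None)[0,0]
    return C,R.T@np.array([p[0],p[1],1.])
def plane(d,uv,z):
    C,v=ray(d,uv); return C+v*(z-C[2])/v[2]
def proj(d,P): return cv2.projectPoints(np.array(P,float).reshape(-1,3),d["rvec"],d["tvec"],d["mtx"],None)[0][:,0]
def tri(d1,u1,d2,u2):
    P=[d["mtx"]@np.c_[cv2.Rodrigues(d["rvec"])[0],np.ravel(d["tvec"])] for d in(d1,d2)]
    X=cv2.triangulatePoints(P[0],P[1],np.array(u1,float),np.array(u2,float)); return (X[:3]/X[3]).ravel()
def blob(d,lo,hi,box):
    x0,y0,x1,y1=box; hsv=cv2.cvtColor(d["pixels"],cv2.COLOR_RGB2HSV)
    m=np.zeros(hsv.shape[:2],np.uint8); m[y0:y1,x0:x1]=cv2.inRange(hsv,lo,hi)[y0:y1,x0:x1]
    n,_,st,c=cv2.connectedComponentsWithStats(m)
    k=1+np.argmax(st[1:,4]); return c[k],st[k],m
E
python3 - <<'E'
from h import *
t,s=optics.get_image("top"),optics.get_image("side")
bt=blob(t,(105,120,50),(130,255,255),(200,200,235,240)); bs=blob(s,(105,120,50),(130,255,255),(245,205,280,235))
ot=blob(t,(3,110,100),(20,255,255),(220,240,250,275)); os_=blob(s,(3,110,100),(20,255,255),(285,225,315,260))
for n,b in(("knobT",bt),("knobS",bs),("orT",ot),("orS",os_)): print(n,b[0],b[1])
k=plane(t,bt[0],.120); o=plane(t,ot[0],.082); print("knob",k,tri(t,bt[0],s,bs[0]),"or",o,tri(t,ot[0],s,os_[0]),"dist",np.linalg.norm((k-o)[:2]))
# deck mask
h=cv2.cvtColor(t["pixels"],cv2.COLOR_RGB2HSV)
m=cv2.inRange(h,(0,0,0),(180,255,95)); 
m[:205]=0;m[300:]=0;m[:,:200]=0;m[:,270:]=0
m=cv2.morphologyEx(m,cv2.MORPH_OPEN,np.ones((3,3)))
n,l,st,_=cv2.connectedComponentsWithStats(m); l=(l==1+np.argmax(st[1:,4])).astype(np.uint8)
c=max(cv2.findContours(l,0,2)[0],key=cv2.contourArea); r=cv2.minAreaRect(c); 
print("deck",[plane(t,p,.034)[:2].round(4).tolist() for p in cv2.boxPoints(r)],cv2.boxPoints(r).tolist())
# dish
m=cv2.inRange(h,(0,0,150),(180,40,255)); 
img=cv2.resize(t["pixels"][195:355,140:330],None,fx=4,fy=4,interpolation=cv2.INTER_CUBIC)
a=(k-o)[:2];a/=np.linalg.norm(a); b=np.array([-a[1],a[0]])
print("ax",a,np.degrees(np.arctan2(a[1],a[0])))
for x,y in((-.07,.036),(-.07,-.036),(.102,.036),(.102,-.036),(-.046,0)):
    p=o[:2]+a*x+b*y; q=(proj(t,[*p,.034])[0]-[140,195])*4; cv2.circle(img,tuple(int(v) for v in q),4,(255,0,255),-1); print((x,y),p)
cv2.imwrite("pics/c1.png",img[:,:,::-1])
E
```

```text
knobT [217.43452381 219.6547619 ] [211 213  14  15 168]
knobS [261.625     219.0234375] [254 214  16  11 128]
orT [234.         256.17142857] [231 253   7   7  35]
orS [299.16666667 239.05555556] [296 238   7   3  18]
knob [0.55223412 0.06130004 0.12      ] [0.55454139 0.06258615 0.11296064] or [0.4840102  0.03422621 0.082     ] [0.48476866 0.034656   0.08059798] dist 0.07339955747422197
deck [[0.5635, 0.1078], [0.5938, 0.0334], [0.4205, -0.0354], [0.3926, 0.0369]] [[200.13720703125, 223.6382598876953], [234.56549072265625, 208.14552307128906], [270.4532165527344, 287.89605712890625], [236.02493286132812, 303.3887939453125]]
ax [0.92948677 0.36885544] 21.645046814659118
(-0.07, 0.036) [0.40566733 0.04186785]
(-0.07, -0.036) [ 0.43222493 -0.02505519]
(0.102, 0.036) [0.56553906 0.10531099]
(0.102, -0.036) [0.59209665 0.03838794]
(-0.046, 0) [0.44125381 0.01725886]
```

View pics/c1.png

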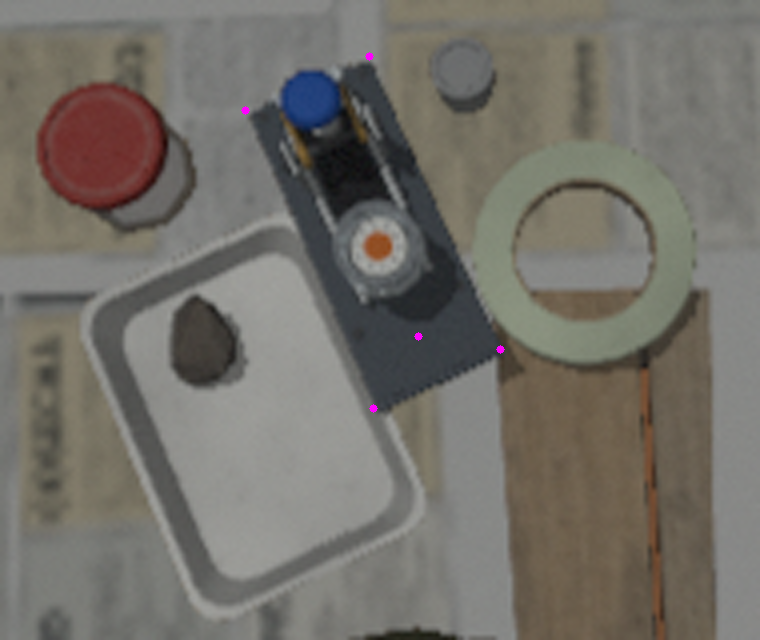

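The crop shows the deck as predicted (crop corners near (250,110), (375,60), (375,412) and (500,350)). The dish is on its +y side and the tool axes are already aligned with the dispenser. I'll move above the knob at about (0.552, 0.0615).

```bash
python3 -m jog '[[0,0,0,0.049,-0.0365,0,0],[0,0,0,0.049,-0.0365,0,0],[0,0,0,0.049,-0.0365,0,0],[0,0,0,0.049,-0.0365,0,0],[0,0,0,0.049,-0.0365,0,0],[0,0,0,0.049,-0.0365,0,0],[0,0,0,0.049,-0.0365,0,0],[0,0,0,0.049,-0.0365,0,0],[0,0,0,0.049,-0.0365,0,0],[0,0,0,0,0,0,0]]'
python3 - <<'E'
from h import *
s=observe();p=np.array(s["position"]);R=np.array(s["tool_rot"]);print(R.T@(np.array([.552,.0615,.15])-p))
E
```

```text
time_s: 1.45
position: [0.493, -0.0345, 0.231]
tool_rot: [[0.923, 0.384, -0.0], [0.384, -0.923, 0.001], [0.0, -0.001, -1.0]]
ft_force: [0.7, -0.5, -0.6]
grip_width: -0.0003
gripper_force: 0.0
[ 0.09134184 -0.06590397  0.08101692]
```

```bash
python3 -m jog '[[0,0,0,0.045,-0.033,0,0],[0,0,0,0.046,-0.033,0,0],[0,0,0,0,0,0.04,0],[0,0,0,0,0,0.04,0],[0,0,0,0,0,0,0],[0,0,0,0,0,0,0]]'
python3 - <<'E'
from h import *
t,s=optics.get_image("top"),optics.get_image("side")
st=observe();p=st["position"];print(p,st["ft_force"])
k=[.552,.0615,.122]
im=[]
for d in(t,s):
    u=proj(d,k)[0].astype(int); x=d["pixels"].copy()
    for P,c in((k,(255,0,255)),(p,(0,255,0))): cv2.circle(x,tuple(int(round(v)) for v in proj(d,P)[0]),1,c,-1)
    im.append(cv2.resize(x[u[1]-50:u[1]+70,u[0]-45:u[0]+55],None,fx=4,fy=4,interpolation=cv2.INTER_CUBIC))
cv2.imwrite("pics/c2.png",np.hstack(im)[:,:,::-1])
E
```

```text
time_s: 2.2
position: [0.5519, 0.057, 0.1529]
tool_rot: [[0.926, 0.378, 0.002], [0.378, -0.926, -0.0], [0.002, 0.001, -1.0]]
ft_force: [0.0, -0.2, -0.3]
grip_width: 0.0001
gripper_force: 0.0
[0.55201575 0.05730036 0.15319329] [-0.4815633   0.32580351  0.89177546]
```

View pics/c2.png

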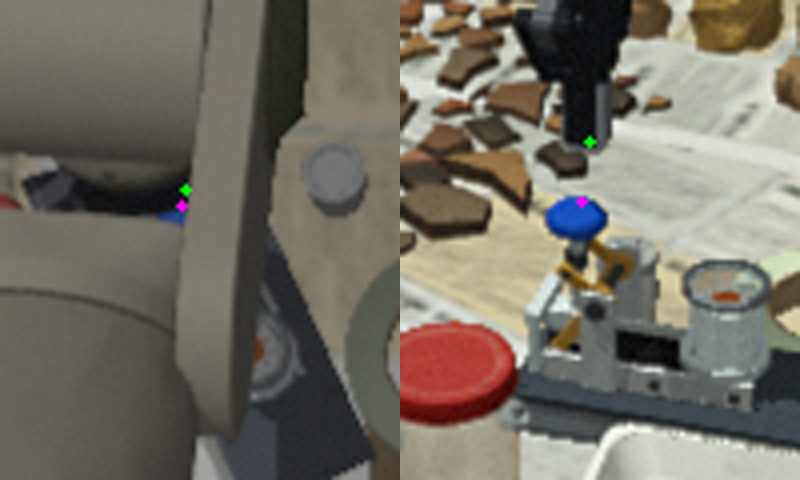

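The side crop shows the fingertip (590,142) just above the knob (582,202). The view puts it about 4 mm off in y, so I'll correct that and press.

```bash
python3 -m jog '[[0,0,0,0.0015,-0.004,0.012,0],[0,0,0,0,0,0.012,0],[0,0,0,0,0,0.006,0],[0,0,0,0,0,0.006,0],[0,0,0,0,0,0.006,0],[0,0,0,0,0,0.006,0],[0,0,0,0,0,0.005,0],[0,0,0,0,0,0.002,0],[0,0,0,0,0,0,0],[0,0,0,0,0,0,0]]'
```

```text
time_s: 3.55
position: [0.5508, 0.0622, 0.098]
tool_rot: [[0.925, 0.379, 0.0], [0.379, -0.925, -0.0], [0.0, 0.0, -1.0]]
ft_force: [-7.5, 0.2, 18.9]
grip_width: 0.0001
gripper_force: 9.0
```

```bash
python3 -m jog '[[0,0,0,0,0,0.001,0],[0,0,0,0,0,0,0]]'
python3 - <<'E'
from h import *
s=optics.get_image("side")
print(observe()["ft_force"])
cv2.imwrite("pics/c3.png",cv2.resize(s["pixels"][180:330,210:370],None,fx=4,fy=4,interpolation=cv2.INTER_CUBIC)[:,:,::-1])
E
```

```text
time_s: 3.8
position: [0.5509, 0.0622, 0.0979]
tool_rot: [[0.925, 0.379, 0.001], [0.379, -0.925, -0.0], [0.001, 0.001, -1.0]]
ft_force: [-11.3, -0.2, 25.4]
grip_width: -0.0003
gripper_force: 12.9
[-10.5713847    0.16999158  26.44157666]
```

View pics/c3.png

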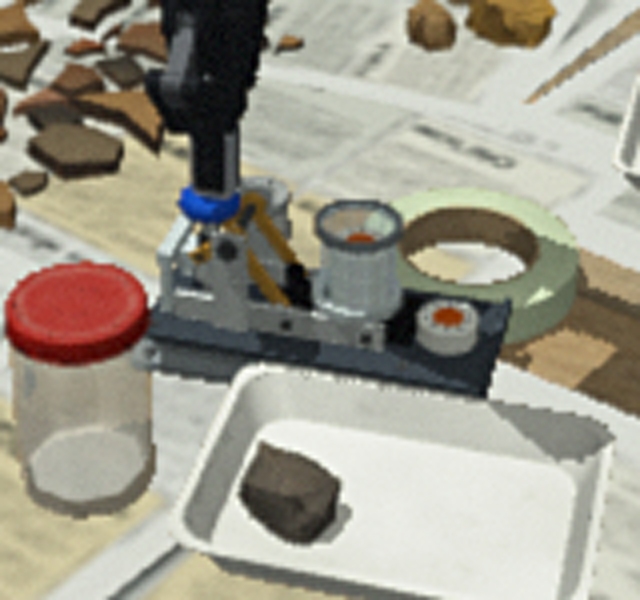

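The side crop shows the plunger fully down and capsule_1 out on the deck at crop (447,327). I'll release slowly, rise, and move to the far (-y) side of the capsule.

```bash
python3 -m jog '[[0,0,0,0,0,-0.006,0],[0,0,0,0,0,-0.006,0],[0,0,0,0,0,-0.008,0],[0,0,0,0,0,-0.01,0],[0,0,0,0,0,-0.03,0],[0,0,0,0,0,-0.03,0],[0,0,0,-0.03,0.021,0,0],[0,0,0,-0.045,0.028,0,0],[0,0,0,-0.045,0.03,0,0],[0,0,0,0,0,0,0]]'
python3 - <<'E'
from h import *
t,s=optics.get_image("top"),optics.get_image("side")
st=observe();p=np.array(st["position"]);R=np.array(st["tool_rot"])
b=blob(s,(3,110,100),(20,255,255),(310,245,335,275)); c=plane(s,b[0],.046)
print(p,st["ft_force"],b[0],b[1],"cap",c,"tool delta",R.T@(c-p))
o=np.array([.482,.0335]);a=np.array([.9285,.3714]);
print("disp xy",a@(c[:2]-o),np.array([-a[1],a[0]])@(c[:2]-o))
im=[x["pixels"][y:y+150,u:u+100] for x,y,u in((t,200,185),(s,150,255))]
cv2.imwrite("pics/c4.png",cv2.resize(np.hstack(im),None,fx=4,fy=4,interpolation=cv2.INTER_CUBIC)[:,:,::-1])
E
```

```text
time_s: 5.1
position: [0.469, -0.0588, 0.1858]
tool_rot: [[0.927, 0.375, 0.0], [0.375, -0.927, -0.001], [0.0, 0.001, -1.0]]
ft_force: [0.4, 0.3, -0.1]
grip_width: -0.0001
gripper_force: 0.0
[ 0.47039061 -0.05677611  0.18565692] [-0.24352343  0.1121252  -0.58252174] [321.64 258.64] [318 257   8   4  25] cap [0.44107372 0.02087277 0.046     ] tool delta [ 0.0020856  -0.08303498  0.13961994]
disp xy -0.04268980682459301 0.0034756389323464766
```

View pics/c4.png

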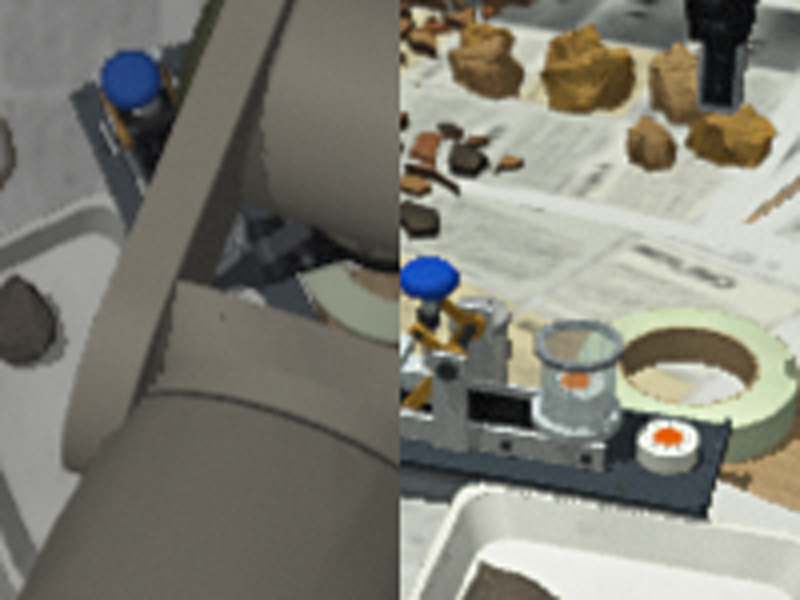

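The side crop shows the plunger back up, the remaining capsules lower in the tube and capsule_1 at crop (668,440), 83 mm from the TCP along tool -y. I'll descend beside it.

```bash
python3 -m jog '[[0,0,0,0,-0.035,0.04,0],[0,0,0,0,0,0.05,0],[0,0,0,0,0,0.035,0],[0,0,0,0,0,0.015,0],[0,0,0,0,0,0.005,0],[0,0,0,0,0,0,0],[0,0,0,0,0,0,0]]'
python3 - <<'E'
from h import *
s=optics.get_image("side")
st=observe();p=np.array(st["position"]);R=np.array(st["tool_rot"])
c=plane(s,blob(s,(3,110,100),(20,255,255),(310,245,335,275))[0],.046)
print(p,st["ft_force"],"tool delta",R.T@(c-p))
cv2.imwrite("pics/c5.png",cv2.resize(s["pixels"][190:310,255:375],None,fx=5,fy=5,interpolation=cv2.INTER_CUBIC)[:,:,::-1])
E
```

```text
time_s: 6.08
position: [0.4573, -0.024, 0.041]
tool_rot: [[0.925, 0.379, 0.001], [0.379, -0.925, -0.0], [0.001, 0.001, -1.0]]
ft_force: [-0.1, 0.4, 0.2]
grip_width: 0.0003
gripper_force: 0.0
[ 0.4572234  -0.02410723  0.04099856] [ 0.27425834 -1.06798065  0.08243136] tool delta [ 0.00212438 -0.04773944 -0.00504585]
```

View pics/c5.png

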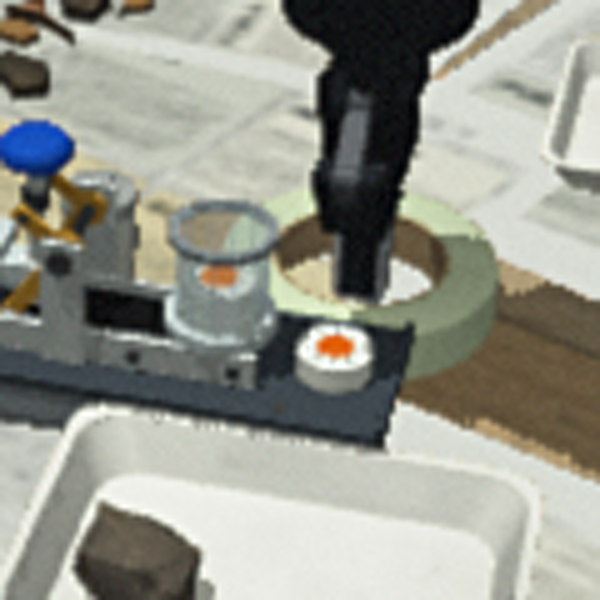

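The side crop shows the fingertip at (360,295) behind the capsule at (335,345), in line for the push towards the dish.

```bash
python3 -m jog '[[0,0,0,0.001,-0.01,0.002,0],[0,0,0,0,-0.008,0,0],[0,0,0,0,-0.005,0,0],[0,0,0,0,-0.005,0,0],[0,0,0,0,-0.005,0,0],[0,0,0,0,-0.005,0,0],[0,0,0,0,-0.005,0,0],[0,0,0,0,-0.005,0,0],[0,0,0,0,0,0,0]]'
python3 - <<'E'
from h import *
s=optics.get_image("side")
st=observe();p=np.array(st["position"]);R=np.array(st["tool_rot"])
b=blob(s,(3,110,100),(20,255,255),(305,245,345,300));c=plane(s,b[0],.046)
print(p,st["ft_force"],b[0],"tool delta",R.T@(c-p))
E
```

```text
time_s: 7.25
position: [0.4393, 0.021, 0.0383]
tool_rot: [[0.925, 0.379, -0.0], [0.379, -0.925, 0.0], [-0.0, -0.0, -1.0]]
ft_force: [0.0, -0.4, 0.4]
grip_width: -0.0001
gripper_force: 0.0
[0.43943406 0.02077784 0.03833748] [-0.42665047  0.06594821  0.35498962] [318.79310345 267.93103448] tool delta [ 0.00122179 -0.02978369 -0.00766243]
```

```bash
python3 -m jog '[[0,0,0,0,-0.006,0,0],[0,0,0,0,-0.006,0,0],[0,0,0,0,-0.006,0,0],[0,0,0,0,-0.006,0,0],[0,0,0,0,-0.004,0,0],[0,0,0,0,0,0,0],[0,0,0,0,0,0,0]]'
python3 - <<'E'
from h import *
s=optics.get_image("side")
st=observe();print(st["position"],st["ft_force"])
cv2.imwrite("pics/c6.png",cv2.resize(s["pixels"][210:340,245:375],None,fx=4.6,fy=4.6,interpolation=cv2.INTER_CUBIC)[:,:,::-1])
E
```

```text
time_s: 8.18
position: [0.4289, 0.0465, 0.0383]
tool_rot: [[0.925, 0.379, 0.0], [0.379, -0.925, -0.0], [0.0, 0.0, -1.0]]
ft_force: [0.3, 0.6, 0.2]
grip_width: -0.0001
gripper_force: 0.0
[0.42896253 0.04643253 0.03831037] [-0.43846663  0.4745412  -0.02912785]
```

View pics/c6.png

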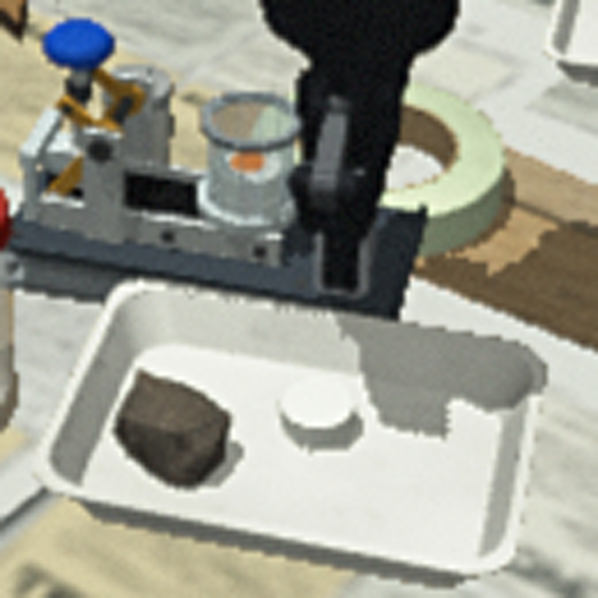

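The crop shows the capsule flat on the dish floor at (318,410), upside down, with the lump undisturbed. I'll lift straight up, check and hand in.

```bash
python3 -m jog '[[0,0,0,0,0,-0.02,0],[0,0,0,0,0,-0.04,0],[0,0,0,0,0,-0.05,0],[0,0,0,0,0,-0.05,0],[0,0,0,0,0,0,0],[0,0,0,0,0,0,0],[0,0,0,0,0,0,0],[0,0,0,0,0,0,0]]'
python3 - <<'E'
from h import *
s=optics.get_image("side")
cv2.imwrite("pics/c7.png",cv2.resize(s["pixels"][190:340,195:375],None,fx=4,fy=4)[:,:,::-1])
E
```

```text
time_s: 9.22
position: [0.4286, 0.0466, 0.1975]
tool_rot: [[0.925, 0.379, -0.002], [0.379, -0.925, 0.0], [-0.002, -0.001, -1.0]]
ft_force: [-0.2, -0.8, -1.0]
grip_width: 0.0005
gripper_force: 0.0
```

View pics/c7.png

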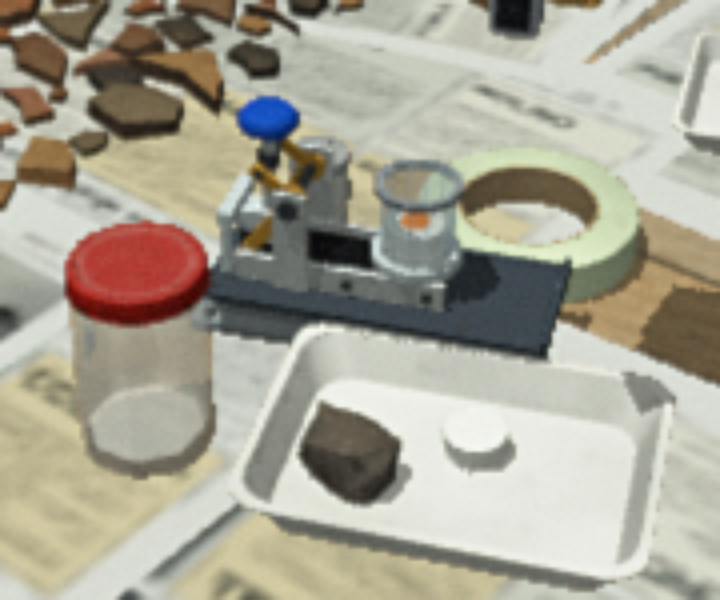

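The capsule rests in the dish at (478,435), the deck is bare, the plunger is up, and nothing else in view has moved.

```bash
python3 -c "
from rig import job
print(job.close_job())"
```

```text
the job is handed in; nothing more can be done
None
```

The job is done and handed in at about 9 s of robot time: one full plunger press put out a single capsule, which was nudged off the deck into the dish and lies upside down there beside the lump, with the other capsules still in the tube.

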